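# Set and lock the air regulator on the lab bench

## Task

Bring the air line up to its working pressure: pull the regulator's knob up to unlock it, turn it until the gauge's needle stands under the set-point marker, then push the knob back fully home so that it is locked at that setting. Do not force the knob, its plastic lock breaks under hard pushing, pulling or twisting, and leave everything else on the bench where it is.

Things in the scene. Friction and masses are not known exactly. Their poses are not given: they have to be found in the camera images.
- regulator: Compressed-air filter-regulator on a steel plate (105 x 262 mm) bolted to the bench; fixed. Origin on the bench under the knob's axis, z up, front (blank rating plate) to -x. From below: clear bowl, cast body 58 x 60 mm, round bonnet, black knob on top. Steel pipes leave to -y and +y; the gauge sits on the +y pipe. Nothing on it but the knob is higher than 146 mm.
- knob: Round ribbed black setting knob, 50 mm across, 44 mm high, upright axis; origin on the axis at its underside, 140 mm over the bench when home. Grip it across its side, best 29 mm above the underside. Pull-to-turn: straight up 9 mm to a stop (a detent gives way at about 10 N), stays up by itself, then turns without end with slight drag (0.06 N m).
- collar (a point): Centre of the slotted lock collar hidden under the knob, on its axis, 146 mm over the bench. Home, four keys inside the knob sit in narrow slots of the collar, about 18 degrees apart, and stop it turning; they are clear when it is up 5.5 mm. Pushing or pulling with up to 25 N is safe; over 60 N on the plastic lock (all its contacts together), or twisting it hard while locked, breaks it.
- knob_top (a point): Centre of the knob's top face, 184 mm over the bench when home. Pushing down takes about 6 N to pass the detent. Mostly the keys then meet the lands between slots and the knob stands 5 mm above home; under a light push (10 to 15 N) and a few degrees of turning either way (a slot is within 9) they drop in, and it snaps home.
- gauge_centre (a point): Centre of the pressure gauge's dial: 80 mm across, face up, steel rim, scale of 270 degrees; 112 mm to +y of the knob's axis in the regulator's frame, 136 mm over the bench.
- needle_tip (a point): End of the gauge's thin black needle (2 mm wide), 29 mm from the gauge's centre; its x axis runs outward along the needle. The needle follows the knob in the same sense: 1 rad of knob moves it 0.45 rad. Clockwise from above is more pressure.
- marker_tip (a point): On the set-point marker, a dark steel tab 8 mm wide, 10 mm long, hanging over the dial at the gauge's rim just above the needle's plane; the point is 29 mm from the gauge's centre, its x axis points outward along the tab. It stays put, 0.28 to 0.65 rad clockwise (from above) of the needle at the start.
- spanner: open-ended steel spanner, 150 mm long, lying on the bench beside the pedestal; origin at its middle underneath. Bystander.
- specimen_pot: round screw-cap specimen pot, 48 mm across, 65 mm high, standing behind the pedestal; origin under its centre. Bystander.
- tape_roll: roll of paper tape lying flat, 76 mm across, 19 mm high, beside the inlet end of the pedestal; origin under its centre. Bystander.
- forceps: steel forceps, 120 mm long, lying flat behind the pedestal; origin near its middle. Bystander.
- glove_box: carton of gloves, 75 x 110 mm, 55 mm high, beyond the gauge end of the pedestal; origin under its centre. Bystander.
- tube_rack: white tube rack, 75 x 190 mm, with capped sample tubes, 101 mm high over the caps; origin under its centre. Bystander.
- steel_tray: empty steel instrument tray, 160 x 220 mm, 30 mm high; origin under its centre. Bystander.

How it is judged:
By the outcome, as a careful person would: the job done as asked, in the order asked, and still so for the second after the job is handed in, with the robot touching nothing.
It also fails if it takes over 61 s, if anything falls off the work surface, if the arm or the gripper's body presses on something with over 40 N, if the wrist force passes 120 N, or if a joint passes its speed limit or range.

## Robot

A 7-joint arm with a two-finger parallel gripper is mounted at the origin on the work surface. World frame = base frame: x ahead of the robot, y to its left, z up, the work surface at z = 0. Lengths are in m, angles in rad, forces in N, time in s.
With the tool pointing down it reaches from about 0.4 to 0.85 m from the base axis. Payload 4.5 kg.
Tool frame: the origin (TCP) lies between the finger pads; the fingertips stand 25 mm ahead of it and the grasp point (between the pads) lies 6 mm ahead of it (r.tips_ahead is the distance from the TCP to the fingertips, in m); z points along the fingers, y is the direction in which the jaws open and shut (so a half turn about z gives the same grasp; the last joint's range is limited). The gripper opens to 88 mm and grips with 3 to 60 N. Pads are 18 mm wide; open, the fingers measure 123 mm over their backs; the gripper's body (75 mm by 187 mm) begins 45 mm behind the grasp point.
Start: joints at [1.161, 0.689, -0.195, 1.565, 0.157, 0.902, -0.215], TCP at [0.268, -0.564, 0.264] pointing down, gripper open.
Joint ranges: [-3.01, 3.01], [-0.46, 2.08], [-1.47, 1.51], [0.13, 2.56], [-1, 4.14], [0.04, 2.09], [-2.66, 2.66]. Speed limits (rad/s): [2.57, 2.57, 3.14, 3.14, 3.14, 3.14, 3.14].

## Interface

Orientations are given as a unit quaternion [x, y, z, w].
In Python, from plant import r, imaging gives the robot as it stands.
- The arm moves only by the tool send_rows, never from a script. Its argument "moves" is one flat list of numbers, 6 for each row, row after row: the shift along the tool's x, y, z in m, then the turn, a rotation vector about the tool's x, y, z in degrees. A call has exactly 5 rows; each row is the pose to reach, as a shift and turn from the pose measured when the call began, along the tool's axes at that moment; what a row does not reach only later rows make up. A row lasts 1/12 s, in which the tool goes at most 41.7 mm and 7.16 degrees, less where a joint would pass 70% of its speed; a pose out of reach is approached as far as the arm can. A call with a gripper value outside its range is refused whole. "claw" is the closure, from -1 (fully open) to 1 (shut), so that 0 is half open, set as the call begins (left out, the last holds). The fingers move at their own pace and stop on an object; "grip_force" is the grip in N (left out, the last holds). Time passes only in rows, so rows that repeat a pose let the fingers close, or fill a call up. It gives the time, the measured TCP pose, the force and the opening at its end, in the units of the state.
- r.get_state(): the state, without advancing time (a new reading comes with each control period).
- imaging.snapshot(name): name is "side" or "top"; returns a dict with "image" (384x512x3 uint8, red, green, blue), "depth" (384x512 float32, m along the optical axis (not along the pixel's ray), 0 where there is no reading), "mtx" (3x3 intrinsics, pixels), "rvec" (rotation vector, rad) and "tvec" (3), from world to camera coordinates, as OpenCV has them. Camera axes: x right, y down, z forward; pixel columns grow to the right and rows downward; lengths in m; the calibration is good to about 2 mm. A picture is of the moment at which its call begins.
- r.finish_job(): hands the job in, once; it reports no verdict.
Trained networks look in a picture, given as the dict that the camera call returned (one of the last four; its "shot" number tells which), for a name from the list of things; names that differ only in an ending like _2 or _b are one class to them, and where a whole thing is asked for, a point or a joint stands for the part that bears it (a point fixed in the world has none). Each returns a list of dicts, best first, with "score" (0 to 1); they miss things now and then, are a little off and sometimes report something else, mostly with a low value. They report only what shows in the picture. A call takes as long as a camera call.
- imaging.look_for(query, picture): "box" ([centre column, centre row, width, height] as shares, 0 to 1, of the picture: columns of its width, rows of its height, round what is visible of it).
- imaging.silhouettes(query, picture): "pixels" (384x512 bool, what is visible of it) and "box" ([centre column, centre row, width, height] as shares, 0 to 1, of the picture: columns of its width, rows of its height, round what is visible of it).
- imaging.pinpoint(query, picture): "point" ([column, row] as shares, 0 to 1, of the picture: columns of its width, rows of its height: a listed point, or the origin of a listed thing).
The state is a dict: "clock": time; "q": joint angles; "qd": joint speeds; "joint_torque": joint torques, N m; "tool_pos": TCP position; "eef_rot": TCP orientation; "contact_force": force on the tool from outside, world axes, zero at the start; "moment": the same for the moment, N m; "opening": opening from 0.0 (shut) to 1.0 (fully open).
Only numpy, scipy, OpenCV 4.12 (cv2) and the standard library are available. Lean on these libraries where they do the work, as an engineer would, in place of code of your own. Each camera call takes 0.05 s, during which the arm holds its last target.

## Working session

There is one attempt and no reset: what is moved stays moved. The work goes in short steps, Python scripts to look and compute and a tool call to move; the robot and the scene stay as the last step left them, time stands still between calls to the robot, and variables do not carry over. Pictures are saved under pics/ and viewed, and the job is handed in when it is done.

Besides the shell and the picture viewer there is one more tool, called as name(argument=value, ...) on one line, values as JSON. send_rows: Moves the arm, as the interface text tells. Its arguments: {"type":"object","properties":{"moves":{"type":"array"},"claw":{"type":"number"},"grip_force":{"type":"number"}},"required":["moves"]}

```bash
ls; mkdir -p pics
cat > h.py <<'E'
import numpy as np, cv2
from plant import r, imaging
def cam(p):
    R,_=cv2.Rodrigues(np.array(p['rvec'],float)); return np.array(p['mtx'],float),R,np.array(p['tvec'],float).ravel()
def ray(p,uv):
    K,R,t=cam(p); d=R.T@np.linalg.solve(K,[uv[0],uv[1],1.]); return -R.T@t,d
def onz(p,uv,z):
    o,d=ray(p,uv); return o+d*(z-o[2])/d[2]
def proj(p,X):
    return cv2.projectPoints(np.array(X,float).reshape(-1,3),np.array(p['rvec'],float),np.array(p['tvec'],float),np.array(p['mtx'],float),None)[0].reshape(-1,2)
def save(p,n): cv2.imwrite('pics/'+n,p['image'][:,:,::-1])
E
python3 - <<'E'
from h import *
s=r.get_state(); print({k:np.round(v,3) for k,v in s.items()})
for n in ['top','side']:
    p=imaging.snapshot(n); save(p,n+'0.png'); 
    K,R,t=cam(p); print(n,K.round(1).tolist(),(-R.T@t).round(3))
    for q,z in [('knob_top',.184),('gauge_centre',.136),('needle_tip',.136),('marker_tip',.136)]:
        for d in imaging.pinpoint(q,p)[:2]:
            uv=np.array(d['point'])*[512,384]; print(q,round(d['score'],2),uv.round(1),onz(p,uv,z).round(4))
E
```

```text
pics
{'clock': np.float64(0.0), 'q': array([ 1.161,  0.69 , -0.195,  1.566,  0.157,  0.903, -0.215]), 'qd': array([-0.001,  0.   ,  0.   ,  0.001, -0.001, -0.   , -0.001]), 'joint_torque': array([ 0.0000e+00, -5.2756e+01, -1.2670e+00, -1.5343e+01, -5.3000e-02,
        7.0000e-03,  0.0000e+00]), 'tool_pos': array([ 0.268, -0.564,  0.263]), 'eef_rot': array([ 0.975,  0.22 , -0.   , -0.001]), 'contact_force': array([0.055, 0.423, 0.094]), 'moment': array([ 0.004, -0.046, -0.03 ]), 'opening': np.float64(0.999)}
top [[462.9, 0.0, 259.0], [0.0, 462.9, 185.8], [0.0, 0.0, 1.0]] [0.32  0.015 1.75 ]
knob_top 0.6 [115.3 204.6] [0.4745 0.5209 0.184 ]
knob_top 0.54 [213.7 172.4] [0.5811 0.1853 0.184 ]
gauge_centre 0.72 [236.2 190.8] [0.5225 0.1113 0.136 ]
needle_tip 0.16 [263.1 208.1] [0.4604 0.0173 0.136 ]
marker_tip 0.42 [259.  172.1] [0.5881 0.0302 0.136 ]
side [[406.2, 0.0, 250.4], [0.0, 406.2, 189.2], [0.0, 0.0, 1.0]] [ 0.427 -0.879  1.217]
knob_top 0.48 [228.7 184.4] [0.4681 0.0167 0.184 ]
gauge_centre 0.71 [238.5 165.9] [0.5151 0.1418 0.136 ]
marker_tip 0.66 [258.9 174.1] [0.5826 0.0902 0.136 ]
```

View pics/top0.png

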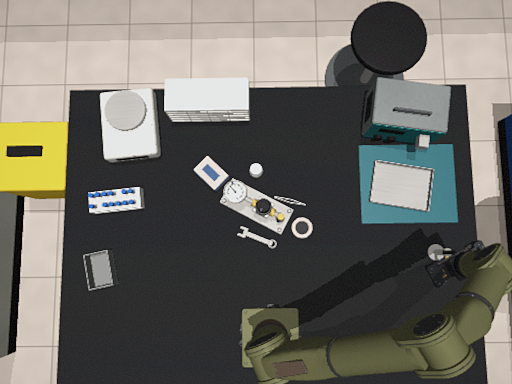

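View pics/side0.png

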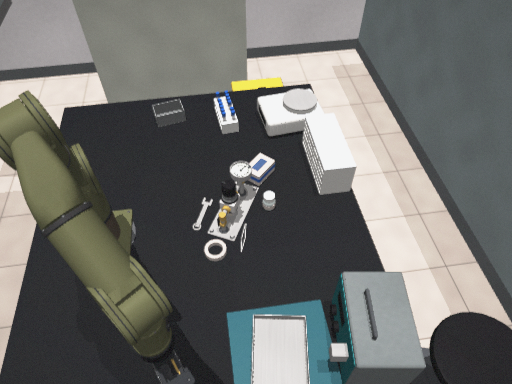

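The top view shows the gauge at about (235,190) and the knob at about (263,206). I'll zoom in on those.

Run:
```python
from h import *
ims=[]
for n,c in [('top',(250,198)),('side',(234,180))]:
    acc=[]
    p=imaging.snapshot(n)
    im=p['image'][c[1]-33:c[1]+33,c[0]-33:c[0]+33]
    ims.append(cv2.resize(im,None,fx=6,fy=6,interpolation=cv2.INTER_CUBIC))
    for q in ['knob','regulator']:
        for d in imaging.silhouettes(q,p)[:2]: 
            m=d['pixels']; ys,xs=np.nonzero(m); print(n,q,round(d['score'],2),xs.mean().round(1),ys.mean().round(1),xs.min(),xs.max(),ys.min(),ys.max())
cv2.imwrite('pics/z0.png',np.hstack(ims)[:,:,::-1])
```

```text
top knob 0.61 262.9 204.6 257 269 198 211
top regulator 0.86 255.7 205.0 222 291 180 232
side knob 0.44 233.6 202.7 208 257 162 241
side regulator 0.73 225.6 113.7 214 238 91 133
side regulator 0.61 233.2 202.3 207 256 161 240
```

View pics/z0.png

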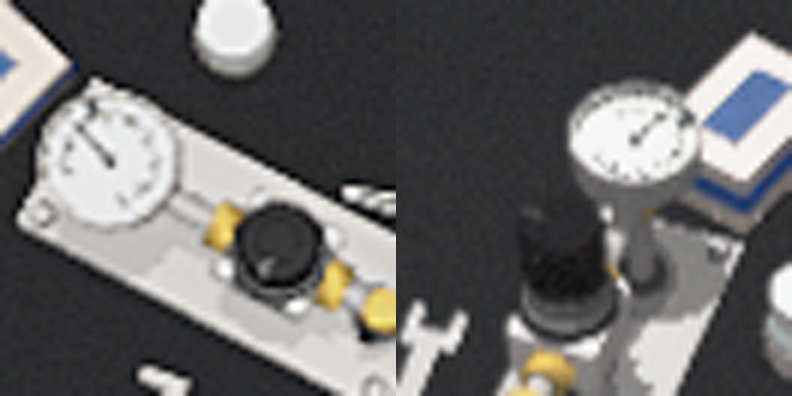

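Run:
```python
from h import *
for n,c in [('top',(250,198)),('side',(234,180))]:
    P=[imaging.snapshot(n) for _ in range(4)]
    p=P[0]; D=np.median([q['depth'] for q in P],0); K,R,t=cam(p)
    np.savez(n+'_init.npz',image=np.mean([q['image'].astype(float) for q in P],0),depth=D,**{k:p[k] for k in('mtx','rvec','tvec')})
    print('noise',np.std([q['image'][180:200,200:260].astype(float) for q in P],0).mean())
    v,u=np.mgrid[:384,:512]; X=np.stack([(u-K[0,2])/K[0,0]*D,(v-K[1,2])/K[1,1]*D,D],-1)
    W=(X-t)@R
    near=(abs(u-c[0])<45)&(abs(v-c[1])<45)&(D>0)
    k=near&(W[...,2]>.175)&(W[...,2]<.195)
    w=W[k]; print(n,'knobtop',k.sum(),w.mean(0).round(4),w.min(0).round(4),w.max(0).round(4))
    k=near&(W[...,2]>.122)&(W[...,2]<.15)
    w=W[k];w=w[np.hypot(*(w[:,:2]-[.525,.112]).T)<.055]; print('gauge',len(w),w.mean(0).round(4),((w.min(0)+w.max(0))/2).round(4),np.ptp(w,axis=0).round(3))
```

```text
noise 1.0079510762799353
top knobtop 157 [0.4675 0.0191 0.1833] [ 0.4434 -0.003   0.1764] [0.4911 0.0415 0.1889]
gauge 421 [0.5217 0.1178 0.1382] [0.5213 0.1184 0.1372] [0.078 0.077 0.023]
noise 1.702241477024776
side knobtop 137 [0.4663 0.0143 0.1827] [ 0.4419 -0.0058  0.1751] [0.4902 0.0382 0.187 ]
gauge 373 [0.5192 0.1139 0.1372] [0.5193 0.1178 0.1344] [0.078 0.082 0.025]
```

```bash
cat >> h.py <<'E'
G=np.array([.5205,.1175])
def rect(p,img,z=.136,c=G,half=.045,N=360):
    # rectified: right = -y world, up = +x world
    v,u=np.mgrid[:N,:N]; s=2*half/N
    X=np.stack([c[0]-(v-N/2+.5)*s, c[1]-(u-N/2+.5)*s, np.full(u.shape,z)],-1)
    q=proj(p,X.reshape(-1,3)).reshape(N,N,2).astype(np.float32)
    return cv2.remap(img.astype(np.float32),q[...,0].copy(),q[...,1].copy(),cv2.INTER_CUBIC)
E
python3 - <<'E'
from h import *
o=[]
for n in ['top','side']:
    p=dict(np.load(n+'_init.npz')); o.append(rect(p,p['image']))
im=np.clip(np.hstack(o),0,255)[:,:,::-1].copy()
cv2.imwrite('pics/r0.png',im)
E
```

```text
[ WARN:0@0.916] global loadsave.cpp:1063 imwrite_ Unsupported depth image for selected encoder is fallbacked to CV_8U.
```

View pics/r0.png

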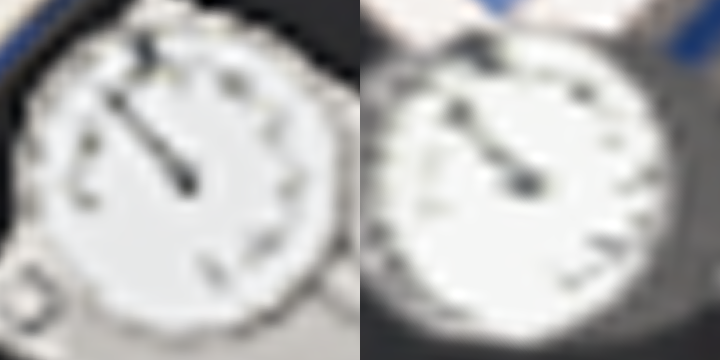

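```bash
cat >> h.py <<'E'
def dark(p,img,z=.136,c=G): 
    g=rect(p,img,z,c).mean(2); return np.clip(np.percentile(g,80)-g,0,None)
def polar(p,img,hub_uv,z=.136,c=G):
    # darkness by (angle cw from +x deg, radius mm) around hub in rect px (4px/mm)
    d=dark(p,img,z,c); A=np.arange(-180,180,1.); Rr=np.arange(0,42,1.)
    a,rr=np.meshgrid(np.radians(A),Rr,indexing='ij')
    x=hub_uv[0]+4*rr*np.sin(a); y=hub_uv[1]-4*rr*np.cos(a)
    return A,Rr,cv2.remap(d,x.astype(np.float32),y.astype(np.float32),cv2.INTER_LINEAR)
def hub(p,img,z=.136,c=G,guess=(186,182)):
    d=dark(p,img,z,c); x0,y0=map(int,guess); w=d[y0-22:y0+23,x0-22:x0+23]**2
    v,u=np.mgrid[y0-22:y0+23,x0-22:x0+23]; return (w*u).sum()/w.sum(),(w*v).sum()/w.sum()
E
python3 - <<'E'
from h import *
for n,h in [('top',(189,182)),('side',(166,183))]:
    p=dict(np.load(n+'_init.npz'))
    for dx,dy in [(0,0),(-3,-3),(-3,0),(0,-3)]:
        A,Rr,P=polar(p,p['image'],(h[0]+dx,h[1]+dy))
        o=[]
        for lo,hi,a0,a1 in [(12,26,-65,-25),(27,34,-40,5),(30,36,-40,5)]:
            m=(A>=a0)&(A<=a1); w=P[m][:,(Rr>=lo)&(Rr<=hi)].mean(1); w=np.clip(w-.4*w.max(),0,None); o.append((w*A[m]).sum()/w.sum())
        print(n,dx,dy,np.round(o,1))
E
```

```text
top 0 0 [-42.5 -20.3 -18.8]
top -3 -3 [-42.3 -18.4 -17.7]
top -3 0 [-40.8 -18.9 -17.5]
top 0 -3 [-44.  -19.8 -19. ]
side 0 0 [-44.8 -17.2 -18.8]
side -3 -3 [-44.6 -17.  -18.7]
side -3 0 [-43.2 -16.1 -17.8]
side 0 -3 [-46.2 -18.  -19.7]
```

```bash
cat >> h.py <<'E'
from scipy.spatial.transform import Rotation as Ro
def goto(pos,jaw):
    """tool-frame shift(m)+rotvec(deg) to world pos with tool down and tool y axis at world yaw jaw deg"""
    s=r.get_state(); T=Ro.from_quat(s['eef_rot']); j=np.radians(jaw)
    y=np.array([np.cos(j),np.sin(j),0]); z=np.array([0,0,-1.]); D=Ro.from_matrix(np.stack([np.cross(y,z),y,z],1))
    print('t',round(s['clock'],2),'q',np.round(s['q'],2),'pos',np.round(s['tool_pos'],4),'F',np.round(s['contact_force'],1),'op',np.round(s['opening'],3))
    print('shift',T.inv().apply(np.array(pos)-s['tool_pos']).round(4),'turn',np.degrees((T.inv()*D).as_rotvec()).round(2))
E
python3 -c "
from h import *
goto([.467,.018,.263],0)"
```

```text
t 1.2 q [ 1.16  0.69 -0.19  1.57  0.16  0.9  -0.22] pos [ 0.2684 -0.5645  0.2637] F [0.4 0.2 0.4] op 1.0
shift [ 0.4295 -0.4407  0.0007] turn [  0.     0.   -64.57]
```

send_rows(moves=[0.025,-0.026,0,0,0,-3.5,0.052,-0.053,0,0,0,-7,0.08,-0.08,0,0,0,-10.5,0.108,-0.11,0,0,0,-14,0.135,-0.139,0,0,0,-17.5], claw=-1, grip_force=25)

```text
clock: 1.62
tool_pos: [0.3311, -0.3792, 0.2639]
eef_rot: [0.93, 0.367, 0.0, 0.0]
contact_force: [1.7, 0.3, 0.7]
opening: 0.999
```

```bash
python3 -c "
from h import *
goto([.467,.018,.263],0)"
```

```text
t 1.62 q [ 0.94  0.54 -0.28  1.92  0.22  0.71 -0.28] pos [ 0.3311 -0.3792  0.2639] F [1.7 0.3 0.7] op 0.999
shift [ 0.3706 -0.1972  0.0009] turn [ 4.000e-02 -0.000e+00 -4.691e+01]
```

send_rows(moves=[0.034,-0.018,0,0,0,-5,0.068,-0.036,0,0,0,-10,0.102,-0.054,0,0,0,-15,0.136,-0.072,0,0,0,-20,0.17,-0.09,0,0,0,-25])

```text
clock: 2.03
tool_pos: [0.3942, -0.1957, 0.2642]
eef_rot: [0.827, 0.561, 0.0, 0.001]
contact_force: [0.9, -0.6, 0.3]
opening: 0.999
```

```bash
python3 -c "
from h import *
goto([.467,.018,.263],0)"
```

```text
t 2.03 q [ 0.62  0.47 -0.39  2.09  0.3   0.63 -0.35] pos [ 0.3942 -0.1957  0.2642] F [ 0.9 -0.6  0.3] op 0.999
shift [ 0.2255 -0.0113  0.0012] turn [ 9.000e-02  2.000e-02 -2.168e+01]
```

send_rows(moves=[0.036,-0.002,0,0,0,-4,0.072,-0.004,0,0,0,-8,0.108,-0.006,0,0,0,-12,0.144,-0.008,0,0,0,-16,0.18,-0.009,0,0,0,-20])

```text
clock: 2.45
tool_pos: [0.4526, -0.0234, 0.2644]
eef_rot: [0.716, 0.698, 0.0, 0.001]
contact_force: [0.9, -1.3, -0.1]
opening: 0.997
```

```bash
python3 -c "
from h import *
goto([.467,.018,.263],0)"
```

```text
t 2.45 q [ 0.27  0.5  -0.47  2.05  0.36  0.67 -0.47] pos [ 0.4526 -0.0234  0.2644] F [ 0.9 -1.3 -0.1] op 0.997
shift [0.0418 0.0133 0.0014] turn [ 0.11  0.06 -1.49]
```

send_rows(moves=[0.025,0.007,0,0.1,0,-1,0.042,0.0133,0,0.1,0,-1.5,0.042,0.0133,0.03,0.1,0,-1.5,0.042,0.0133,0.04,0.1,0,-1.5,0.042,0.0133,0.04,0.1,0,-1.5])

```text
clock: 2.87
tool_pos: [0.4659, 0.0184, 0.2227]
eef_rot: [0.707, 0.708, -0.002, -0.001]
contact_force: [0.2, -0.0, -0.3]
opening: 0.996
```

```bash
python3 -c "
from h import *
goto([.467,.018,.175],0)
o=[]
for n,c in [('top',(250,198)),('side',(234,180))]:
    p=imaging.snapshot(n);o.append(cv2.resize(p['image'][c[1]-50:c[1]+50,c[0]-50:c[0]+50],None,fx=4,fy=4,interpolation=cv2.INTER_CUBIC))
    print(n,proj(p,[.467,.018,.184]).round(1), proj(p,[*r.get_state()['tool_pos'][:2],.25]).round(1))
cv2.imwrite('pics/z1.png',np.hstack(o)[:,:,::-1])"
```

```text
t 2.87 q [ 0.14  0.58 -0.43  2.06  0.42  0.59 -0.59] pos [0.4659 0.0184 0.2227] F [ 0.2 -0.  -0.3] op 0.996
shift [-0.0003  0.0013  0.0477] turn [-0.22  0.09  0.08]
top [[262.9 204.9]] [[262.7 203.2]]
side [[228.3 184.1]] [[227.3 170.8]]
```

View pics/z1.png

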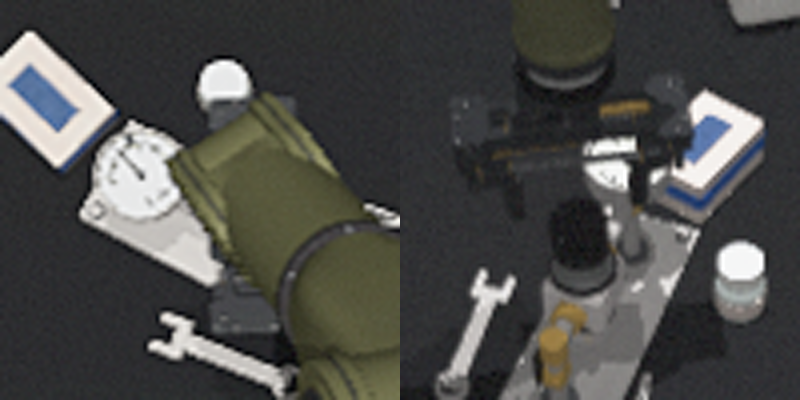

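send_rows(moves=[0,0.001,0.016,-0.2,0,0,0,0.001,0.032,-0.2,0.1,0,0,0.001,0.045,-0.2,0.1,0,0,0.001,0.0475,-0.2,0.1,0,0,0.001,0.0475,-0.2,0.1,0])

```text
clock: 3.38
tool_pos: [0.4683, 0.0179, 0.1774]
eef_rot: [0.707, 0.707, 0.001, 0.001]
contact_force: [-0.1, -0.2, 0.2]
opening: 1.002
```

send_rows(moves=[0,0,0,0,0,0,0,0,0,0,0,0,0,0,0,0,0,0,0,0,0,0,0,0,0,0,0,0,0,0], claw=0.1, grip_force=5)

```text
clock: 3.8
tool_pos: [0.4686, 0.0179, 0.1778]
eef_rot: [0.707, 0.707, 0.002, 0.001]
contact_force: [-0.6, 0.0, -0.5]
opening: 0.647
```

```bash
python3 -c "
from h import *
goto([.467,.018,.175],0); s=r.get_state(); print(s['opening']*88, s['moment'])"
```

```text
t 3.8 q [ 0.09  0.65 -0.35  2.11  0.5   0.45 -0.65] pos [0.4686 0.0179 0.1778] F [-0.6  0.  -0.5] op 0.647
shift [ 0.0001 -0.0016  0.0028] turn [ 0.25 -0.03 -0.03]
56.95197152898979 [-0.03081108 -0.07156228  0.00708221]
```

send_rows(moves=[0,-0.001,0.002,0.2,0,0,0,-0.0016,0.003,0.2,0,0,0,-0.0016,0.003,0.2,0,0,0,-0.0016,0.003,0.2,0,0,0,-0.0016,0.003,0.2,0,0], claw=-0.3)

```text
clock: 4.22
tool_pos: [0.4669, 0.0179, 0.1747]
eef_rot: [0.707, 0.707, 0.0, 0.0]
contact_force: [0.2, -0.1, 0.2]
opening: 0.649
```

send_rows(moves=[0,0,0,0,0,0,0,0,0,0,0,0,0,0,0,0,0,0,0,0,0,0,0,0,0,0,0,0,0,0], claw=0.1, grip_force=5)

```text
clock: 4.63
tool_pos: [0.4663, 0.0179, 0.1746]
eef_rot: [0.707, 0.707, -0.0, -0.0]
contact_force: [-2.4, 0.9, -0.2]
opening: 0.561
```

```bash
python3 -c "
from h import *
goto([.467,.018,.175],0); s=r.get_state(); print(s['opening']*88, s['moment'])"
```

```text
t 4.63 q [ 0.08  0.66 -0.35  2.11  0.5   0.45 -0.66] pos [0.4663 0.0179 0.1746] F [-2.4  0.9 -0.2] op 0.561
shift [ 0.0001  0.0007 -0.0004] turn [-0.03 -0.02 -0.02]
49.32663105830002 [ 0.02314803  0.35315849 -0.05660182]
```

send_rows(moves=[0,-0.0005,0,0,0,0,0,-0.0005,0,0,0,0,0,-0.0005,0,0,0,0,0,-0.0005,0,0,0,0,0,-0.0005,0,0,0,0], claw=0.5, grip_force=25)

```text
clock: 5.05
tool_pos: [0.4663, 0.0179, 0.1746]
eef_rot: [0.707, 0.707, 0.0, -0.0]
contact_force: [0.2, 0.7, -1.6]
opening: 0.564
```

send_rows(moves=[0,0,-0.001,0,0,0,0,0,-0.002,0,0,0,0,0,-0.003,0,0,0,0,0,-0.004,0,0,0,0,0,-0.005,0,0,0])

```text
clock: 5.47
tool_pos: [0.4663, 0.018, 0.1799]
eef_rot: [0.707, 0.707, 0.0, 0.0]
contact_force: [-0.1, 0.2, -2.1]
opening: 0.56
```

```bash
python3 -c "
from h import *
goto([.467,.018,.1836],0)"
```

```text
t 5.47 q [ 0.09  0.65 -0.36  2.11  0.49  0.46 -0.65] pos [0.4663 0.018  0.1799] F [-0.1  0.2 -2.1] op 0.56
shift [ 0.      0.0007 -0.0037] turn [ 0.03 -0.03 -0.02]
```

send_rows(moves=[0,0,-0.001,0,0,0,0,0,-0.002,0,0,0,0,0,-0.003,0,0,0,0,0,-0.0035,0,0,0,0,0,-0.0035,0,0,0])

```text
clock: 5.88
tool_pos: [0.4663, 0.0179, 0.1837]
eef_rot: [0.707, 0.707, 0.0, 0.0]
contact_force: [0.7, -1.2, 0.6]
opening: 0.561
```

```bash
python3 -c "
from h import *
goto([.467,.018,.1836],0)
p=imaging.snapshot('side');save(p,'s2.png')
c=(228,180);cv2.imwrite('pics/z2.png',cv2.resize(p['image'][c[1]-40:c[1]+40,c[0]-40:c[0]+40],None,fx=6,fy=6,interpolation=cv2.INTER_CUBIC)[:,:,::-1])"
```

```text
t 5.88 q [ 0.09  0.64 -0.36  2.11  0.49  0.47 -0.64] pos [0.4663 0.0179 0.1837] F [ 0.7 -1.2  0.6] op 0.561
shift [0.0001 0.0007 0.0001] turn [ 0.04 -0.02 -0.03]
```

View pics/z2.png

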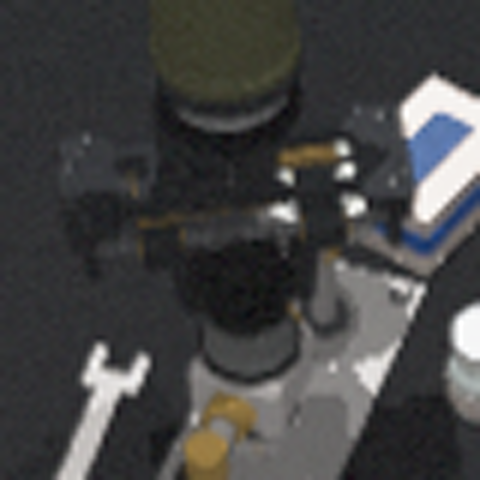

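send_rows(moves=[0,0,0,0,0,1.5,0,0,0,0,0,3,0,0,0,0,0,4.5,0,0,0,0,0,6,0,0,0,0,0,7.5])

```text
clock: 6.35
tool_pos: [0.4661, 0.0179, 0.1836]
eef_rot: [0.753, 0.658, 0.0, 0.0]
contact_force: [-1.0, -0.6, 0.7]
opening: 0.561
```

```bash
python3 -c "
from h import *
goto([.467,.018,.1836],-45); print(r.get_state()['moment'])"
```

```text
t 6.35 q [ 0.07  0.64 -0.33  2.11  0.45  0.46 -0.73] pos [0.4661 0.0179 0.1836] F [-1.  -0.6  0.7] op 0.561
shift [0.0002 0.0008 0.    ] turn [ 2.000e-02 -2.000e-02  3.733e+01]
[-0.02657188  0.0573666   0.02805049]
```

Free to turn. Continuing to about 45° total, then I'll measure.

send_rows(moves=[0,0,0,0,0,4,0,0,0,0,0,8,0,0,0,0,0,12,0,0,0,0,0,16,0,0,0,0,0,20])

```text
clock: 6.77
tool_pos: [0.4658, 0.018, 0.1836]
eef_rot: [0.857, 0.516, -0.0, -0.0]
contact_force: [-0.2, 0.7, 0.3]
opening: 0.563
```

send_rows(moves=[0,0,0,0,0,4,0,0,0,0,0,8,0,0,0,0,0,12,0,0,0,0,0,16,0,0,0,0,0,17])

```text
clock: 7.18
tool_pos: [0.4655, 0.0182, 0.1836]
eef_rot: [0.924, 0.382, -0.0, -0.0]
contact_force: [-1.1, 0.8, 0.3]
opening: 0.563
```

```bash
cat > meas.py <<'E'
from h import *
import sys
goto([.467,.018,.1836],-53); print(r.get_state()['moment'].round(3))
P=[imaging.snapshot('top') for _ in range(3)];p=P[0];im=np.mean([q['image'].astype(float) for q in P],0)
R=rect(p,im); cv2.imwrite('pics/'+sys.argv[1],cv2.resize(np.clip(R,0,255)[:,:,::-1].astype(np.uint8),None,fx=1.5,fy=1.5))
for h in [(189,182),(186,179),(186,182)]:
    A,Rr,Q=polar(p,im,h); o=[]
    for lo,hi,a0,a1 in [(10,22,-65,5),(12,26,-65,5),(30,36,-40,5)]:
        m=(A>=a0)&(A<=a1); w=Q[m][:,(Rr>=lo)&(Rr<=hi)].mean(1); w=np.clip(w-.4*w.max(),0,None); o.append((w*A[m]).sum()/w.sum())
    print(h,np.round(o,1))
E
python3 meas.py m1.png
```

```text
t 7.18 q [-0.04  0.63 -0.15  2.11  0.22  0.41 -1.15] pos [0.4655 0.0182 0.1836] F [-1.1  0.8  0.3] op 0.563
shift [0.0009 0.0012 0.    ] turn [-0.02  0.03  7.9 ]
[0.082 0.165 0.056]
(189, 182) [-25.7 -26.2 -18.7]
(186, 179) [-24.6 -25.1 -17.7]
(186, 182) [-23.3 -24.1 -17.5]
```

View pics/m1.png

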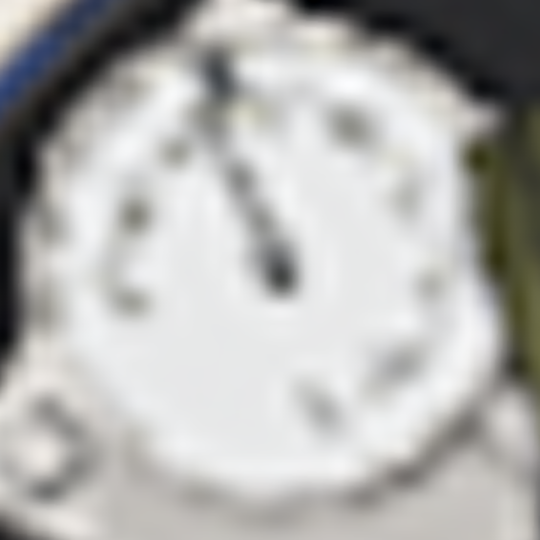

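send_rows(moves=[0,0,0,0,0,3,0,0,0,0,0,6,0,0,0,0,0,9,0,0,0,0,0,10,0,0,0,0,0,10])

```text
clock: 7.75
tool_pos: [0.4654, 0.0183, 0.1836]
eef_rot: [0.953, 0.302, -0.0, -0.0]
contact_force: [-1.7, 1.9, 0.7]
opening: 0.564
```

```bash
python3 meas.py m2.png
```

```text
t 7.75 q [-0.07  0.63 -0.11  2.11  0.16  0.41 -1.26] pos [0.4654 0.0183 0.1836] F [-1.7  1.9  0.7] op 0.564
shift [0.0011 0.0012 0.    ] turn [-0.04  0.04 -1.82]
[ 0.114  0.274 -0.024]
(189, 182) [-21.8 -22.5 -18.9]
(186, 179) [-20.4 -21.4 -17.8]
(186, 182) [-19.4 -20.5 -17.6]
```

View pics/m2.png

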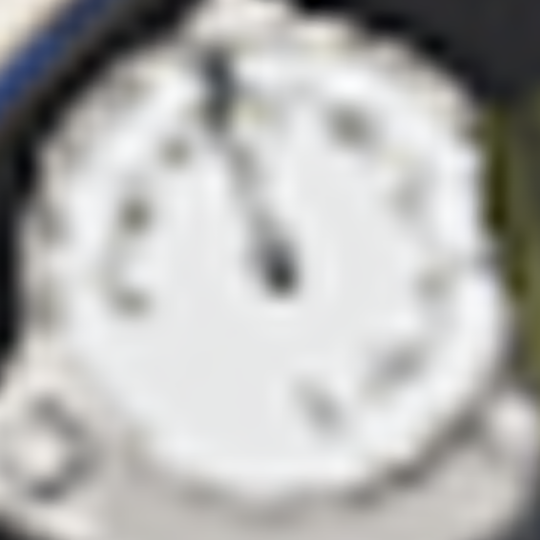

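send_rows(moves=[0,0,0,0,0,2,0,0,0,0,0,4,0,0,0,0,0,6,0,0,0,0,0,6,0,0,0,0,0,6])

```text
clock: 8.32
tool_pos: [0.4653, 0.0184, 0.1836]
eef_rot: [0.968, 0.252, -0.001, -0.0]
contact_force: [-1.3, 1.2, 0.4]
opening: 0.558
```

```bash
cat > line.py <<'E'
from h import *
# needle line fit, per-radius centroid in rect px
def fit(p,im,a0):
    d=dark(p,im); pts=[]; h=np.array([188,181.]); a=np.radians(a0); e=np.array([np.sin(a),-np.cos(a)]); n=np.array([e[1],-e[0]])
    for rr in np.arange(8,23,1.):
        s=np.arange(-14,15); q=h+4*rr*e+s[:,None]*n
        w=cv2.remap(d,q[:,0].astype(np.float32).reshape(1,-1),q[:,1].astype(np.float32).reshape(1,-1),cv2.INTER_LINEAR)[0]
        w=np.clip(w-.3*w.max(),0,None); pts.append((w[:,None]*q).sum(0)/w.sum())
    vx,vy,x,y=cv2.fitLine(np.array(pts,np.float32),cv2.DIST_HUBER,0,.01,.01).ravel()
    if vy>0: vx,vy=-vx,-vy
    return np.array([x,y]),np.array([vx,vy]),np.degrees(np.arctan2(vx,-vy))
p0=dict(np.load('top_init.npz')); x0,v0,a0=fit(p0,p0['image'],-42)
P=[imaging.snapshot('top') for _ in range(3)];im=np.mean([q['image'].astype(float) for q in P],0)
x1,v1,a1=fit(P[0],im,-19)
t=np.linalg.solve(np.stack([v0,-v1],1),x1-x0); hb=x0+t[0]*v0
print('angles',a0,a1,'hub',hb)
# marker centroid from initial picture (needle away)
d=dark(p0,p0['image']); v,u=np.mgrid[:360,:360]; rr=np.hypot(u-hb[0],v-hb[1])/4; an=np.degrees(np.arctan2(u-hb[0],hb[1]-v))
for lo,hi in[(26,32),(28,36),(30,37)]:
    w=np.where((rr>lo)&(rr<hi)&(abs(an+19)<14),d,0); w=np.clip(w-.4*w.max(),0,None); print('marker',(w*an).sum()/w.sum())
# dot of silhouettes
E
python3 line.py; python3 meas.py m3.png
```

```text
angles -43.49004 -14.66817 hub [182.65291 173.83034]
marker -17.901249393575064
marker -17.088969039186257
marker -16.86760236087083
t 8.47 q [-0.09  0.63 -0.08  2.12  0.12  0.4  -1.32] pos [0.4653 0.0184 0.1836] F [-2.1  1.7 -0.1] op 0.556
shift [ 0.0013  0.0011 -0.    ] turn [-0.05  0.04 -7.81]
[ 0.312  0.246 -0.019]
(189, 182) [-18.5 -17.8 -19. ]
(186, 179) [-16.3 -16.6 -17.9]
(186, 182) [-15.8 -15.7 -17.7]
```

View pics/m3.png

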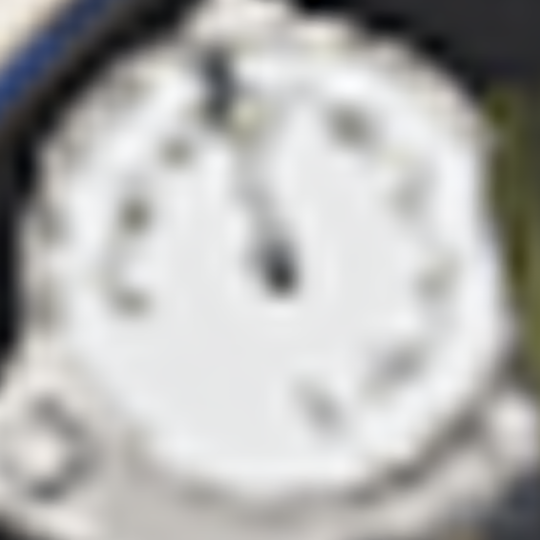

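send_rows(moves=[0,0,0,0,0,-2,0,0,0,0,0,-4,0,0,0,0,0,-6,0,0,0,0,0,-6.8,0,0,0,0,0,-6.8])

```text
clock: 9.03
tool_pos: [0.4654, 0.0183, 0.1836]
eef_rot: [0.951, 0.309, -0.0, -0.0]
contact_force: [-1.4, 2.1, 0.7]
opening: 0.561
```

send_rows(moves=[0,0,0.0007,0,0,0,0,0,0.0014,0,0,0,0,0,0.0021,0,0,0,0,0,0.0028,0,0,0,0,0,0.0035,0,0,0])

```text
clock: 9.45
tool_pos: [0.4654, 0.0183, 0.18]
eef_rot: [0.951, 0.31, -0.0, -0.0]
contact_force: [-1.1, 1.7, 2.4]
opening: 0.561
```

```bash
python3 meas.py m4.png; python3 line.py
```

```text
t 9.45 q [-0.07  0.63 -0.11  2.12  0.16  0.4  -1.25] pos [0.4654 0.0183 0.18  ] F [-1.1  1.7  2.4] op 0.561
shift [ 0.0011  0.0012 -0.0036] turn [-0.06  0.03 -0.94]
[ 0.202  0.26  -0.02 ]
(189, 182) [-22.2 -22.6 -18.9]
(186, 179) [-20.7 -21.5 -17.8]
(186, 182) [-19.7 -20.6 -17.6]
angles -43.49004 -17.40295 hub [179.95859 170.99013]
marker -16.74919493714931
marker -16.121890789856305
marker -16.154880942527644
```

send_rows(moves=[0,0,0.0005,0,0,0,0,0,0.001,0,0,0,0,0,0.0015,0,0,0,0,0,0.002,0,0,0,0,0,0.002,0,0,0])

```text
clock: 10.17
tool_pos: [0.4654, 0.0183, 0.178]
eef_rot: [0.951, 0.31, -0.0, -0.0]
contact_force: [-0.5, 0.6, -1.7]
opening: 0.559
```

send_rows(moves=[0,0,0.0007,0,0,0,0,0,0.0014,0,0,0,0,0,0.0021,0,0,0,0,0,0.0028,0,0,0,0,0,0.0034,0,0,0])

```text
clock: 10.58
tool_pos: [0.4654, 0.0183, 0.1744]
eef_rot: [0.951, 0.31, -0.0, -0.0]
contact_force: [-2.2, 1.1, 3.8]
opening: 0.561
```

```bash
python3 -c "
from h import *
goto([.467,.018,.1746],-54); print(r.get_state()['moment'].round(3))
"
```

```text
t 10.58 q [-0.07  0.64 -0.1   2.12  0.17  0.38 -1.25] pos [0.4654 0.0183 0.1744] F [-2.2  1.1  3.8] op 0.561
shift [ 0.0011  0.0012 -0.0002] turn [-0.06  0.03  0.06]
[ 0.19   0.332 -0.05 ]
```

send_rows(moves=[0,0,0.0003,0,0,0,0,0,0.0005,0,0,0,0,0,0.0005,0,0,0,0,0,0.0005,0,0,0,0,0,0.0005,0,0,0])

```text
clock: 11.0
tool_pos: [0.4654, 0.0183, 0.1742]
eef_rot: [0.951, 0.31, -0.0, -0.0]
contact_force: [-2.8, 1.0, 4.8]
opening: 0.558
```

```bash
python3 meas.py m5.png
```

```text
t 11.0 q [-0.07  0.65 -0.1   2.12  0.17  0.38 -1.25] pos [0.4654 0.0183 0.1742] F [-2.8  1.   4.8] op 0.558
shift [ 0.0011  0.0012 -0.0094] turn [-0.05  0.01 -0.94]
[0.099 0.414 0.071]
(189, 182) [-22.2 -22.6 -18.9]
(186, 179) [-20.7 -21.5 -17.8]
(186, 182) [-19.8 -20.6 -17.6]
```

View pics/m5.png

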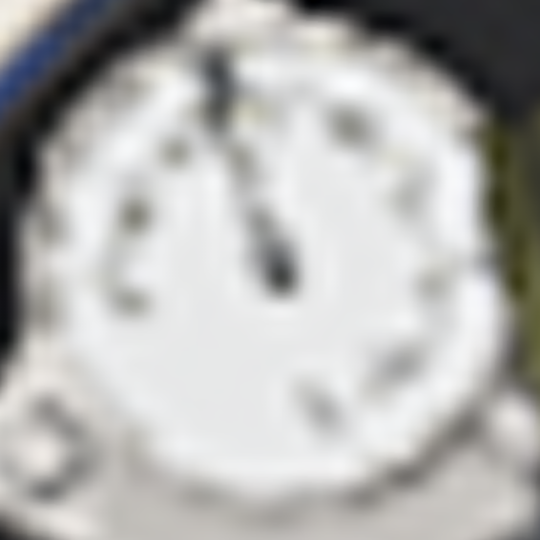

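send_rows(moves=[0,0,0,0,0,0,0,0,0,0,0,0,0,0,0,0,0,0,0,0,0,0,0,0,0,0,0,0,0,0], claw=-0.8)

```text
clock: 11.57
tool_pos: [0.4656, 0.0182, 0.1741]
eef_rot: [0.951, 0.309, -0.0, -0.0]
contact_force: [0.3, 1.3, -0.1]
opening: 0.897
```

send_rows(moves=[0,0,-0.01,0,0,0,0,0,-0.02,0,0,0,0,0,-0.04,0,0,0,0,0,-0.06,0,0,0,0,0,-0.08,0,0,0])

```text
clock: 11.98
tool_pos: [0.4654, 0.018, 0.2548]
eef_rot: [0.951, 0.309, -0.001, -0.0]
contact_force: [0.1, -1.0, -0.5]
opening: 0.902
```

```bash
python3 -c "
from h import *
goto([.37,-.2,.29],-65)"
```

```text
t 11.98 q [-0.04  0.5  -0.15  2.04  0.12  0.61 -1.21] pos [0.4654 0.018  0.2548] F [ 0.1 -1.  -0.5] op 0.902
shift [-0.2054  0.1201 -0.0351] turn [-0.05  0.05 11.04]
```

send_rows(moves=[-0.03,0.017,-0.01,0,0,0,-0.06,0.035,-0.02,0,0,0,-0.09,0.052,-0.03,0,0,0,-0.12,0.07,-0.035,0,0,0,-0.15,0.088,-0.035,0,0,0])

```text
clock: 12.4
tool_pos: [0.3957, -0.1429, 0.2909]
eef_rot: [0.951, 0.31, 0.0, 0.0]
contact_force: [0.6, -0.0, -0.3]
opening: 0.898
```

send_rows(moves=[-0.015,0.01,0,0,0,0,-0.03,0.02,0,0,0,0,-0.05,0.03,0,0,0,0,-0.05,0.03,0,0,0,0,-0.05,0.03,0,0,0,0])

```text
clock: 12.82
tool_pos: [0.3724, -0.1973, 0.2909]
eef_rot: [0.951, 0.308, 0.0, 0.0]
contact_force: [0.5, 0.2, 0.3]
opening: 0.897
```

```bash
cat > fin.py <<'E'
from h import *
o=[]
for n,c in [('top',(250,198)),('side',(234,180))]:
    P=[imaging.snapshot(n) for _ in range(4)]
    p=P[0]; D=np.median([q['depth'] for q in P],0); K,R,t=cam(p); im=np.mean([q['image'].astype(float) for q in P],0)
    np.savez(n+'_fin.npz',image=im,depth=D,**{k:p[k] for k in('mtx','rvec','tvec')})
    v,u=np.mgrid[:384,:512]; W=(np.stack([(u-K[0,2])/K[0,0]*D,(v-K[1,2])/K[1,1]*D,D],-1)-t)@R
    D0=np.load(n+'_init.npz')['depth']; W0=(np.stack([(u-K[0,2])/K[0,0]*D0,(v-K[1,2])/K[1,1]*D0,D0],-1)-t)@R
    kk=np.hypot(W0[...,0]-.467,W0[...,1]-.018)<.018
    kk&=(W0[...,2]>.17)
    print(n,'knob top z before/now',np.median(W0[kk][:,2]).round(4),np.median(W[kk][:,2]).round(4),'gauge ref',np.median((W-W0)[...,2][np.hypot(W0[...,0]-G[0],W0[...,1]-G[1])<.03]).round(4))
    o.append(rect(p,im))
cv2.imwrite('pics/r5.png',np.clip(np.hstack(o),0,255)[:,:,::-1].astype(np.uint8))
save(imaging.snapshot('top'),'t5.png')
for n,h in [('top',(189,182)),('side',(166,183))]:
  for k in ['_init','_fin']:
    p=dict(np.load(n+k+'.npz'))
    for dx,dy in [(0,0),(-3,-3),(-3,0)]:
        A,Rr,P=polar(p,p['image'],(h[0]+dx,h[1]+dy)); o=[]
        for lo,hi,a0,a1 in [(10,20,-65,5),(12,26,-65,5),(27,34,-40,5),(30,36,-40,5)]:
            m=(A>=a0)&(A<=a1); w=P[m][:,(Rr>=lo)&(Rr<=hi)].mean(1); w=np.clip(w-.4*w.max(),0,None); o.append((w*A[m]).sum()/w.sum())
        print(n,k,dx,dy,np.round(o,1))
E
python3 fin.py
```

```text
top knob top z before/now 0.1836 0.1828 gauge ref -0.0001
side knob top z before/now 0.1837 0.1833 gauge ref 0.0002
top _init 0 0 [-42.5 -42.5 -20.3 -18.8]
top _init -3 -3 [-42.4 -42.3 -18.4 -17.7]
top _init -3 0 [-40.3 -40.8 -18.9 -17.5]
top _fin 0 0 [-22.6 -22.6 -20.3 -19. ]
top _fin -3 -3 [-20.6 -21.5 -18.9 -17.8]
top _fin -3 0 [-19.8 -20.6 -18.9 -17.6]
side _init 0 0 [-46.3 -44.8 -17.2 -18.8]
side _init -3 -3 [-45.9 -44.6 -17.  -18.7]
side _init -3 0 [-44.1 -43.2 -16.1 -17.8]
side _fin 0 0 [-20.  -21.9 -18.7 -19.4]
side _fin -3 -3 [-19.  -20.5 -18.1 -19. ]
side _fin -3 0 [-17.5 -20.2 -17.4 -18.3]
```

View pics/r5.png

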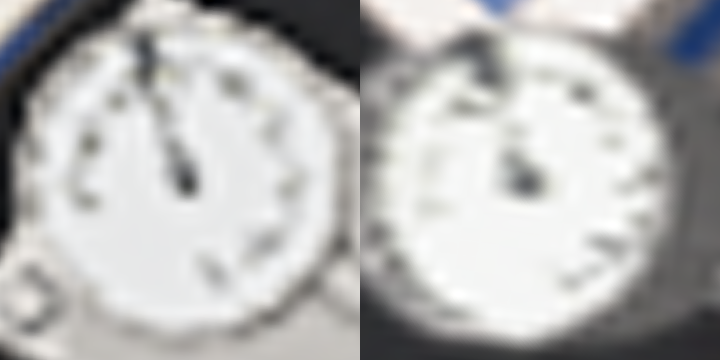

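View pics/t5.png

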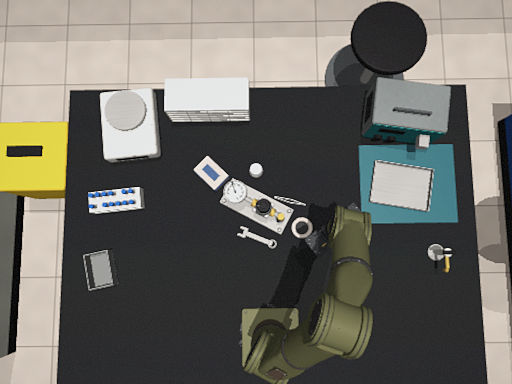

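```bash
python3 -c "
from h import *
print(r.finish_job())"
```

```text
the job is handed in; nothing more can be done
None
```

I pulled the knob up, turned it clockwise and pushed it back home locked, then handed the job in. The needle stands under the set-point marker to within about 3° (0.05 rad). The handover gave no verdict.

- **Movement:** The knob went up 9 mm. I turned it to about 61° to check the needle, then back to 54°, where it dropped into its slot when pushed down, with no wiggling. Force readings at the tool were at most about 5 N. The clock read about 13 s before handover, out of the 61 s allowed.
- **Locked home:** The knob's top face is back at its starting height, within 1 mm in both cameras. A further small push met a firm stop. I did not twist it to test the lock.
- **Needle under marker:** The needle shows as touching or under the tab in both cameras.
    - **Top camera:** the needle reads 2–3° short of the marker.
    - **Side camera:** the needle reads 0–2.5° short.
    - **Turn angle:** a 54° turn moves the needle 24.3°, which leaves 2° or less. The top camera's needle readings came out lower than that, about 21°; the side camera's agreed.
    - **Other slots:** the next slot would have overshot by about 5°, so this is the nearest setting.
- **Bystanders:** In the last top picture the other things on the bench look where they were, judged by eye. The arm stands clear of everything.

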